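Park the transport lock and push the slide carriage home under the microscope

ROBOT

A 6-joint arm with a two-finger parallel gripper is mounted at the origin on the work surface. World frame = base frame: x ahead of the robot, y to its left, z up, the work surface at z = 0. Lengths are in mm, angles in rad, forces in N, time in s.
With the tool pointing down it reaches from about 275 to 750 mm from the base axis. Payload 10.2 kg.
Tool frame: the origin (TCP) lies at the very end of the fingers, on their centre line; the grasp point (between the pads) lies 19 mm behind it; x points along the fingers, y is the direction in which the jaws open and shut, and the axes are right-handed (so a half turn about x gives the same grasp; the last joint's range is limited). The gripper opens to 85 mm and grips with 20 to 120 N. Pads are 22 mm wide; open, the fingers measure 114 mm over their backs; the gripper's body (76 mm by 85 mm) begins 54 mm behind the grasp point. The pads swing forward as they close: fully open they stand 13 mm farther back than shut.
Start: joints at [1.006, 0.313, 1.498, -0, 1.331, -0.223], TCP at [175.984, 494.632, 231.294] pointing down, gripper open.
Joint ranges: [-2.94, 2.94], [-0.97, 2.17], [0.19, 2.56], [-1.23, 4.37], [0.02, 3.11], [-2.88, 2.88]. Speed limits (rad/s): [2.39, 2.39, 3.01, 3.14, 3.14, 3.14].

INTERFACE

Orientations are given as a unit quaternion [w, x, y, z].
In Python, from rig import ctrl, viewer, finish_job gives the robot as it stands.
- The arm moves only by the tool carry_out, never from a script. Its argument "targets" is a list of rows, each an object of numbers: "x", "y", "z": the shift along the world's x, y, z in m; "ax", "ay", "az": the turn, a rotation vector about the world's x, y, z in rad; "hand": the opening, from -1 (shut) to 1 (fully open). A call has 1 to 5 rows; each row is the pose to reach, as a shift and turn from the pose commanded when the call began; what a row does not reach only later rows make up. A row lasts 1/8 s, in which the tool goes at most 62.5 mm and 10.7 degrees, less where a joint would pass 70% of its speed; a pose out of reach is approached as far as the arm can. A call with a gripper value outside its range is refused whole. The fingers move at their own pace and stop on an object; "grip_force" is the grip in N (left out, the last holds). Time passes only in rows, so rows that repeat a pose let the fingers close. It gives the time, the measured TCP pose, the force and the opening at its end, in the units of the state.
- ctrl.sense(): the state, without advancing time (a new reading comes with each control period).
- viewer.capture(name): name is "scene" or "top" or "wrist"; returns the picture (420x560x3 uint8, blue, green, red); there is no depth.
- viewer.camera_info(name): a dict with "fx", "fy", "cx", "cy" (pixels), "R" (3x3) and "t" (3): a world point X has camera coordinates R X + t. Camera axes: x right, y down, z forward; pixel columns grow to the right and rows downward; lengths in mm; the calibration is good to about 2 mm. A picture is of the moment at which its call begins: read the wrist's pose just before it. camera_info takes no time and is no camera call; for the wrist camera it gives the pose at the moment of the call.
- finish_job(): hands the job in, once; it reports no verdict.
The state is a dict: "time_s": time; "joints": joint angles; "dq": joint speeds; "tau": joint torques, N m; "eef_pos": TCP position; "ee_rot": TCP orientation; "force": force on the tool from outside, world axes, zero at the start; "wrist_torque": the same for the moment, N m; "grip_width": opening from 0.0 (shut) to 1.0 (fully open).
Only numpy, scipy, OpenCV 4.12 (cv2) and the standard library are available. Lean on these libraries where they do the work, as an engineer would, in place of code of your own. Each camera call takes 0.05 s, during which the arm holds its last target. There are 200 camera calls.

TASK

The slide carriage beside the microscope is held by a sprung locking plunger. Pull the plunger's black wing up, twist it anticlockwise and let it down into its rest notch so that it stays retracted by itself when you let go; then push the carriage in under the microscope until it is fully home against its stop. Leave the plunger parked in the notch, do not knock the microscope, and leave everything else where it stands.

Things in the scene. Friction and masses are not known exactly. Their poses are not given: they have to be found in the camera images.
- station: Loading station, fixed: aluminium base 220 x 360 x 20 mm with two rails (tops 30 mm). Origin on the table (base spans x -130..90, y -150..210 mm), z up. The carriage slides on it along -y, towards the microscope, which stands over its -y end. At x = -70, y = 40 mm a grey bracket (90 mm wide along y, x -130..-32, top 67 mm up) carries the plunger, whose axis is vertical.
- crown (a point): Centre of the top of the notched steel crown round the plunger, on its axis, fixed on the bracket, 82.5 mm above the table, radius 31 mm; axes as the station's. Its rest notch, open at the top, 7 mm wide, 4 mm deep, lies across it 0.75 to 1.2 rad anticlockwise (seen from above) of the station's x, at another angle each time: it must be felt for, or seen. The rest of its top is flat.
- wing_grip (a point): Centre of the plunger's wing, a black plastic bar 64 mm long (this point's x), 16 mm wide (y), 28 mm tall, on a 16 mm stalk on the plunger's axis. Locked, it is 112 mm above the table, its length along the station's x, and cannot turn. Parked in the notch it is at 122 mm, along the notch; standing on the crown's flat top, at 126 mm, it is not parked.
- wing: The wing as a part; origin on the plunger's axis at table height when locked. Spring and weight pull it down (6 N locked, 12 N at the top); its stroke is 18 mm. A 5 mm cross pin under it, along its length, slides easily on the crown. Lifted over 14 mm it turns anticlockwise, up to 1.38 rad. Let down within about 0.05 rad of the notch, the pin drops in; let go near its locked direction, it locks again.
- carriage (a joint): Travel of the carriage in m: 0 as locked, 0.130 home against its stop under the microscope. It slides along the station's -y with about 2 N of friction, and stays where it is left. The plunger's tip holds it at 0 until the plunger is pulled up by 6 mm or more. Carriage: aluminium plate 120 x 160 mm, top 45 mm above the table, with a glass slide in a black holder.
- push_face (a point): Centre of the outer (+y) face of the carriage's upright steel push plate, 80 mm wide (along the station's x), 8 mm thick, from 45 to 105 mm above the table; this point is 75 mm above the table. Axes as the station's: push along -y. On its +y side there is free space above the base and rails.
- microscope: White bench microscope, 385 mm tall, fixed at the -y end of the station; its origin and axes coincide with the station's. All of it lies at y below -65 mm in that frame. Do not knock it.
- dropper_bottle: Bystander, leave alone: amber glass bottle with a black cap, 44 mm wide, 85 mm tall, on the robot's side of the station; origin under its middle.
- specimen_jar: Bystander, leave alone: clear jar with a white lid, 64 mm wide, 75 mm tall, just beyond the station; origin under its middle.
- beaker: Bystander, leave alone: open glass beaker, 70 mm wide, 90 mm tall, just beyond the station; origin under its middle.
- black_cap: Bystander, leave alone: black plastic cap, 48 mm wide, 22 mm tall, just beyond the station; origin under its middle.
- red_box: Bystander, leave alone: small red plastic box with a black cap, 96 x 116 x 75 mm; origin under its middle.
- slide_box: Bystander, leave alone: grey slide box, 100 x 190 x 35 mm; origin under its middle.

How it is judged:
By the outcome, as a careful person would: the job done as asked, in the order asked, and still so for the second after the job is handed in, with the robot touching nothing.
It also fails if it takes over 61 s, if anything falls off the work surface, if the arm or the gripper's body presses on something with over 40 N, if the wrist force passes 120 N, or if a joint passes its speed limit or range.

## Working session

There is one attempt and no reset: what is moved stays moved. The work goes in short steps, Python scripts to look and compute and a tool call to move; the robot and the scene stay as the last step left them, time stands still between calls to the robot, and variables do not carry over. Pictures are saved under pics/ and viewed, about 8 in all and at most 12, crops included, and the job is handed in when it is done.

Besides the shell and the picture viewer there is one more tool, called after "Call:" as a command line: name --argument value ..., lists and objects as JSON in quotes. carry_out: Moves the arm, as the interface text tells. Its arguments: {"type":"object","properties":{"targets":{"type":"array"},"grip_force":{"type":"number"}},"required":["targets"]}

```bash
mkdir -p pics; python3 - <<'E'
from rig import ctrl, viewer
import cv2,numpy as np
s=ctrl.sense(); print(s)
for n in("scene","top"):
    cv2.imwrite(f"pics/{n}1.png",cv2.resize(viewer.capture(n),None,fx=1.42,fy=1.42,interpolation=cv2.INTER_CUBIC))
    i=viewer.camera_info(n); print(n,{k:np.round(np.array(v),4).tolist() for k,v in i.items()})
E
```

```text
{'time_s': 0.0, 'joints': array([ 1.00560594e+00,  3.13484579e-01,  1.49845409e+00, -9.78317614e-06,
        1.33098345e+00, -2.23421775e-01]), 'dq': array([-1.45794873e-03, -6.68165217e-04,  4.34345750e-05,  2.79591021e-04,
       -1.35726520e-03, -5.01974035e-04]), 'tau': array([ 5.19761215e-04, -4.12272584e+01, -2.59742635e+01, -2.00844247e-04,
        4.17146759e-03, -1.29370724e-05]), 'eef_pos': array([175.83823225, 494.40287852, 230.71097596]), 'ee_rot': array([ 0.69663012,  0.11981013,  0.69698507, -0.12068064]), 'force': array([-0.0830168 ,  0.42119957,  1.16466231]), 'wrist_torque': array([ 0.01451687, -0.0210725 , -0.04053184]), 'grip_width': 0.9954997883320872}
scene {'fx': 456.3027, 'fy': 456.3027, 'cx': 280.9365, 'cy': 210.1439, 'R': [[-0.1963, 0.9805, 0.0076], [0.5248, 0.1116, -0.8439], [-0.8283, -0.1617, -0.5365]], 't': [140.6639, -210.981, 1817.7149]}
top {'fx': 450.0382, 'fy': 450.0382, 'cx': 281.5009, 'cy': 211.0016, 'R': [[0.0047, -1.0, -0.0077], [-0.9924, -0.0038, -0.1227], [0.1227, 0.0083, -0.9924]], 't': [-45.4635, 577.3626, 1471.4911]}
```

View pics/top1.png

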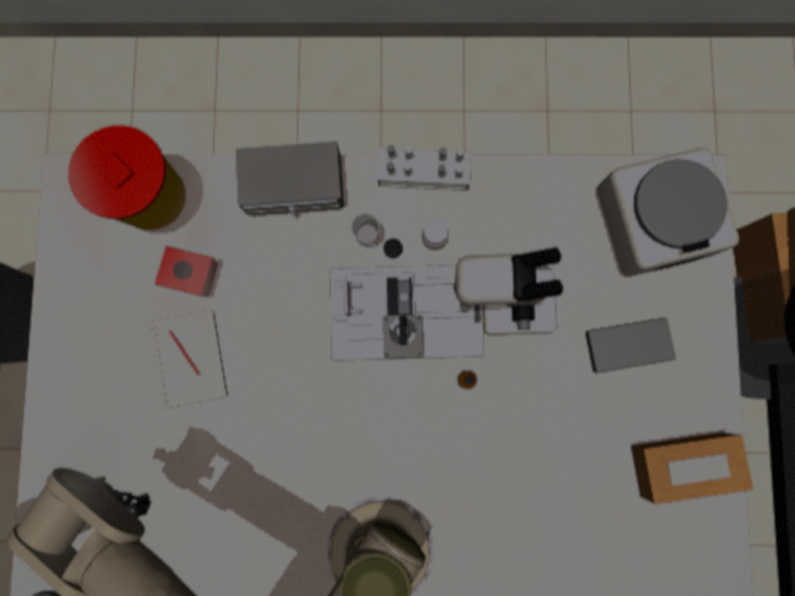

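View pics/scene1.png

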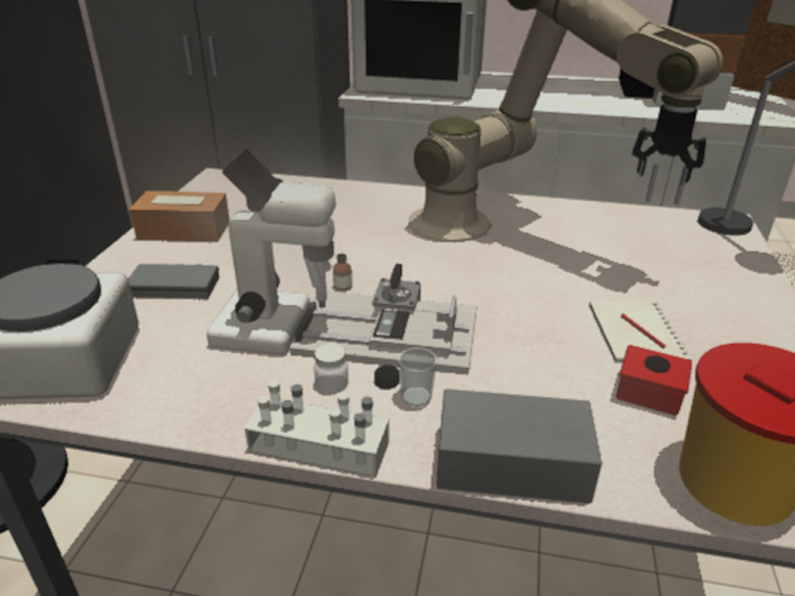

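Both pictures show the station roughly axis-aligned with the world: the microscope is at image right (-y), the wing at about (402,328) and the base corners at about (331,268), (331,360) and (484,356). I'll enlarge this area.

```bash
cat > h.py <<'E'
from rig import ctrl, viewer
import cv2,numpy as np
from scipy.spatial.transform import Rotation as Ro
def ray(i,u,v,z):
    R=np.array(i["R"]);t=np.array(i["t"]);c=-R.T@t
    d=R.T@np.array([(u-i["cx"])/i["fx"],(v-i["cy"])/i["fy"],1]);return c+d*(z-c[2])/d[2]
def proj(i,X):
    p=np.array(i["R"])@np.array(X,float)+np.array(i["t"]);return np.array([i["fx"]*p[0]/p[2]+i["cx"],i["fy"]*p[1]/p[2]+i["cy"]])
def crop(img,x0,y0,w,h,f,name):
    cv2.imwrite(f"pics/{name}.png",cv2.resize(img[y0:y0+h,x0:x0+w],None,fx=f,fy=f,interpolation=cv2.INTER_CUBIC))
E
python3 - <<'E'
from h import *
crop(viewer.capture("top"),220,165,130,100,6,"topc")
i=viewer.camera_info("top")
for u,v,z in((331,268,20),(331,360,20),(484,356,20),(403,331,126)): print(ray(i,u/1.42,v/1.42,z))
E
```

```text
[655.26271803 122.37650126  20.        ]
[435.4665376  118.42995269  20.        ]
[ 446.47519212 -241.8877435    20.        ]
[496.77079605 -51.27921071 126.        ]
```

View pics/topc.png

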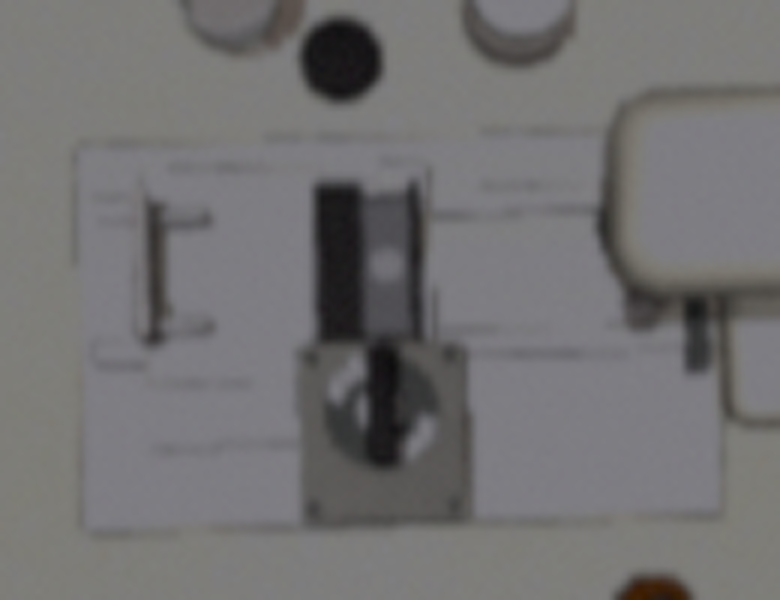

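The base corners in the crop are at (77,146), (84,530) and (722,517). The wing centre is near (383,404), the push plate at column ~153 and the crown at about (382,405).

```bash
cat >> h.py <<'E'
def st(O,th,p):
    c,s=np.cos(th),np.sin(th);return np.array([O[0]+c*p[0]-s*p[1],O[1]+s*p[0]+c*p[1],p[2]])
E
python3 - <<'E'
from h import *
from scipy.optimize import least_squares
i=viewer.camera_info("top")
f=lambda p:np.array([220,165])+np.array(p)/6-1/12*0
obs=[((90,210,20),(77,146)),((-130,210,20),(84,530)),((-130,-150,20),(722,517)),
((-130,-5,67),(472,521)),((-130,85,67),(303,524)),((-32,85,67),(301,344)),((-32,-5,67),(467,344)),((-70,40,126),(383,404))]
g=lambda q:np.concatenate([proj(i,st(q[:2],q[2],P))-f(u) for P,u in obs])
r=least_squares(g,[560,-90,0],loss="soft_l1");print(r.x,np.round(r.fun*1.0,1).reshape(-1,2).tolist())
q=r.x
print("crown",st(q[:2],q[2],(-70,40,82.5)))
print("pushplate y:",[ray(i,*f((u,272)),105) for u in(146,158)])
s=ctrl.sense();print(Ro.from_quat(np.roll(s["ee_rot"],-1)).as_matrix().round(3))
w=viewer.camera_info("wrist");R=np.array(w["R"]);t=np.array(w["t"]);print("cam",-R.T@t-s["eef_pos"],R.round(3))
E
```

```text
[ 5.70264285e+02 -8.98823203e+01  2.73367276e-02] [[0.2, -0.4], [-0.3, 0.5], [1.0, 0.2], [-0.3, 0.0], [0.1, 0.2], [-0.2, 0.1], [-0.3, -0.6], [0.1, -0.0]]
crown [499.19710627 -51.81059788  82.5       ]
pushplate y: [array([570.64757337,  75.18872519, 105.        ]), array([570.67173272,  68.79453373, 105.        ])]
[[-0.001  0.335  0.942]
 [-0.001  0.942 -0.335]
 [-1.    -0.001 -0.   ]]
cam [-72.15574616  25.31829136 143.07866956] [[ 0.335  0.942 -0.001]
 [ 0.899 -0.319  0.3  ]
 [ 0.283 -0.101 -0.954]]
```

Call:
carry_out --targets '[{"x": 0.15, "y": -0.15, "z": 0.02, "az": -0.18, "hand": 1}, {"x": 0.2, "y": -0.2, "z": 0.02, "az": -0.36, "hand": 1}, {"x": 0.24, "y": -0.26, "z": 0.02, "az": -0.54, "hand": 1}, {"x": 0.26, "y": -0.31, "z": 0.02, "az": -0.72, "hand": 1}, {"x": 0.28, "y": -0.36, "z": 0.02, "az": -0.9, "hand": 1}]'

```text
invalid input at $.targets[0]: expected keys x, y, z, ax, ay, az, hand
```

```bash
cat >> h.py <<'E'
Q=np.array([570.264,-89.882,0.02734])
def show():
    s=ctrl.sense();M=Ro.from_quat(np.roll(s["ee_rot"],-1)).as_matrix()
    print("t%.2f"%s["time_s"],"p",s["eef_pos"].round(1),"yaw %.4f"%np.arctan2(M[1,1],M[0,1]),"xax",M[:,0].round(3),"F",s["force"].round(1),"T",s["wrist_torque"].round(2),"g %.3f"%s["grip_width"],"q",s["joints"].round(2))
if __name__=="__main__": show()
E
python3 h.py
```

```text
t0.15 p [175.9 494.5 230.9] yaw 1.2289 xax [-0.001 -0.001 -1.   ] F [ 0.6  0.4 -0.1] T [-0.03 -0.02 -0.  ] g 0.995 q [ 1.01  0.31  1.5  -0.    1.33 -0.22]
```

All keys are required.

Call:
carry_out --targets '[{"x": 0.06, "y": -0.06, "z": 0, "ax": 0, "ay": 0, "az": -0.18, "hand": 1}, {"x": 0.1, "y": -0.11, "z": 0, "ax": 0, "ay": 0, "az": -0.36, "hand": 1}, {"x": 0.14, "y": -0.16, "z": 0, "ax": 0, "ay": 0, "az": -0.54, "hand": 1}, {"x": 0.18, "y": -0.21, "z": 0, "ax": 0, "ay": 0, "az": -0.72, "hand": 1}, {"x": 0.21, "y": -0.26, "z": 0, "ax": 0, "ay": 0, "az": -0.9, "hand": 1}]'

```text
time_s: 0.78
eef_pos: [374.6, 251.6, 231.2]
ee_rot: [0.574, 0.413, 0.574, -0.413]
force: [0.8, 1.5, 0.8]
grip_width: 1.003
```

```bash
python3 h.py
```

```text
t0.78 p [374.6 251.6 231.2] yaw 0.3232 xax [ 0.  0. -1.] F [0.8 1.5 0.8] T [ 0.02 -0.03  0.02] g 1.003 q [0.33 0.15 1.71 0.   1.29 0.01]
```

Call:
carry_out --targets '[{"x": 0.03, "y": -0.05, "z": 0, "ax": 0, "ay": 0, "az": -0.18, "hand": 1}, {"x": 0.06, "y": -0.11, "z": 0, "ax": 0, "ay": 0, "az": -0.36, "hand": 1}, {"x": 0.09, "y": -0.17, "z": 0, "ax": 0, "ay": 0, "az": -0.54, "hand": 1}, {"x": 0.11, "y": -0.23, "z": 0, "ax": 0, "ay": 0, "az": -0.72, "hand": 1}, {"x": 0.113, "y": -0.287, "z": 0, "ax": 0, "ay": 0, "az": -0.9, "hand": 1}]'

```text
time_s: 1.4
eef_pos: [486.7, -31.6, 231.0]
ee_rot: [-0.337, -0.622, -0.337, 0.622]
force: [0.1, 0.6, 1.0]
grip_width: 0.998
```

Call:
carry_out --targets '[{"x": 0, "y": 0, "z": 0, "ax": 0, "ay": 0, "az": -0.18, "hand": 0}, {"x": 0, "y": 0, "z": 0, "ax": 0, "ay": 0, "az": -0.36, "hand": 0}, {"x": 0, "y": 0, "z": 0, "ax": 0, "ay": 0, "az": -0.54, "hand": 0}, {"x": 0, "y": 0, "z": 0, "ax": 0, "ay": 0, "az": -0.72, "hand": 0}, {"x": 0, "y": 0, "z": 0, "ax": 0, "ay": 0, "az": -0.9, "hand": 0}]'

```text
time_s: 2.02
eef_pos: [486.1, -29.5, 231.1]
ee_rot: [-0.033, -0.706, -0.033, 0.706]
force: [0.1, -0.6, -0.2]
grip_width: 0.5
```

Call:
carry_out --targets '[{"x": 0, "y": 0, "z": 0, "ax": 0, "ay": 0, "az": -0.073, "hand": 0}, {"x": 0, "y": 0, "z": 0, "ax": 0, "ay": 0, "az": -0.073, "hand": 0}]'

```text
time_s: 2.28
eef_pos: [486.1, -29.5, 231.1]
ee_rot: [-0.01, -0.707, -0.01, 0.707]
force: [0.3, 0.2, 0.2]
grip_width: 0.503
```

```bash
python3 - <<'E'
from h import *
show()
i=viewer.camera_info("wrist");im=viewer.capture("wrist");cv2.imwrite("pics/w1r.png",im)
cv2.imwrite("pics/w1.png",cv2.resize(im,None,fx=1.4,fy=1.4,interpolation=cv2.INTER_CUBIC))
for P in((-70,40,82.5),(-70,40,126)): print(proj(i,st(Q[:2],Q[2],P))*1.4)
E
```

```text
t2.27 p [486.1 -29.5 231.1] yaw -1.5432 xax [-0.  0. -1.] F [0.3 0.2 0.2] T [ 0.01 -0.02  0.09] g 0.503 q [-0.3   0.23  1.61  0.    1.3   1.24]
[424.55589325 251.15603261]
[430.10077992 268.60278174]
```

View pics/w1.png

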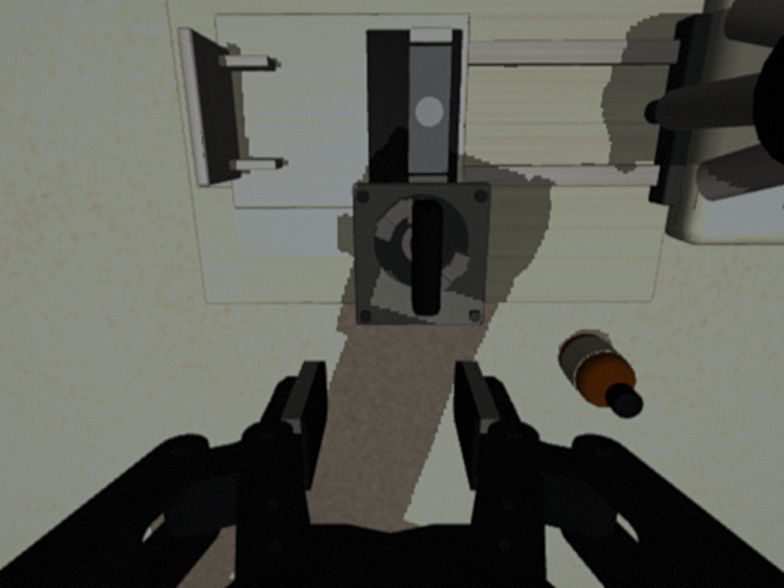

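The wrist view shows the wing at (427,257) and the crown ring at about (421,243). Lighter patches at (388,228) and (457,268) may be the notch, so I'll zoom in there.

```bash
python3 - <<'E'
from h import *
im=cv2.imread("pics/w1r.png")
c=im[125:240,245:360]
c=cv2.convertScaleAbs(c,alpha=2.0)
cv2.imwrite("pics/w1c.png",cv2.resize(c,None,fx=5.2,fy=5.2,interpolation=cv2.INTER_CUBIC))
E
```

```text
(no output)
```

View pics/w1c.png

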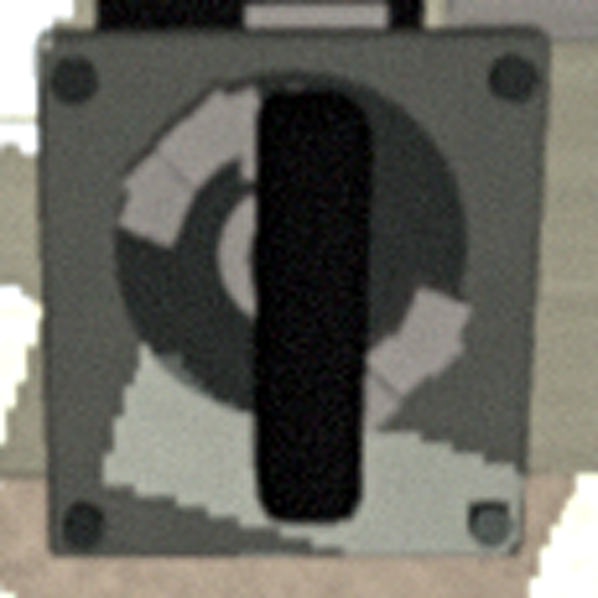

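```bash
python3 - <<'E'
from h import *
from scipy.optimize import least_squares
i=viewer.camera_info("wrist");t=viewer.camera_info("top")
C=lambda u:np.array([245,125])+np.array(u)/5.2
ob=[((-130,-5,67),C((522,552))),((-130,85,67),C((50,552))),((-32,85,67),C((38,28))),((-32,-5,67),C((550,30))),
((-102,40,126),C((312,522))),((-38,40,126),C((315,88))),((-130,210,20),np.array([205,303])/1.4),((-130,-150,20),np.array([652,302])/1.4)]
g=lambda q:np.concatenate([proj(i,st(q[:2],q[2],P))-u for P,u in ob])
r=least_squares(g,Q,x_scale=[1,1,.01],loss="soft_l1");q=r.x;print(q,g(q).reshape(-1,2).round(1).tolist());print("old",g(Q).reshape(-1,2).round(1).tolist())
print("crown",st(q[:2],q[2],(-70,40,82.5)), (proj(i,st(q[:2],q[2],(-70,40,82.5)))-[245,125])*5.2)
for a in(.75,.9,1.05,1.2):
  print(a,[((proj(i,st(q[:2],q[2],(-70+s*r_*np.cos(a),40+s*r_*np.sin(a),82.5)))-[245,125])*5.2).round().tolist() for s in(1,-1) for r_ in(31,20)])
im=cv2.imread("pics/w1r.png").astype(float)
c=cv2.resize(np.clip((im[135:215,262:342]-50)*3.2,0,255).astype(np.uint8),None,fx=7.5,fy=7.5,interpolation=cv2.INTER_CUBIC);cv2.imwrite("pics/w1d.png",c)
E
```

```text
[ 5.74605679e+02 -8.80544670e+01  3.19308601e-02] [[-0.1, 0.1], [-0.5, 0.3], [-1.0, -0.6], [0.8, -1.3], [-0.3, 0.4], [0.9, 2.3], [-0.7, -0.1], [1.1, -0.3]]
old [[0.7, 4.2], [0.7, 4.1], [0.9, 3.9], [2.2, 3.7], [1.1, 5.4], [2.8, 8.1], [0.6, 2.8], [1.3, 4.0]]
crown [503.36434377 -50.30963727  82.5       ] [295.38063503 258.97054884]
0.75 [[171.0, 126.0], [216.0, 174.0], [414.0, 386.0], [373.0, 342.0]]
0.9 [[152.0, 146.0], [204.0, 187.0], [433.0, 367.0], [385.0, 329.0]]
1.05 [[137.0, 169.0], [194.0, 201.0], [449.0, 346.0], [395.0, 315.0]]
1.2 [[125.0, 194.0], [186.0, 217.0], [461.0, 322.0], [403.0, 300.0]]
```

View pics/w1d.png

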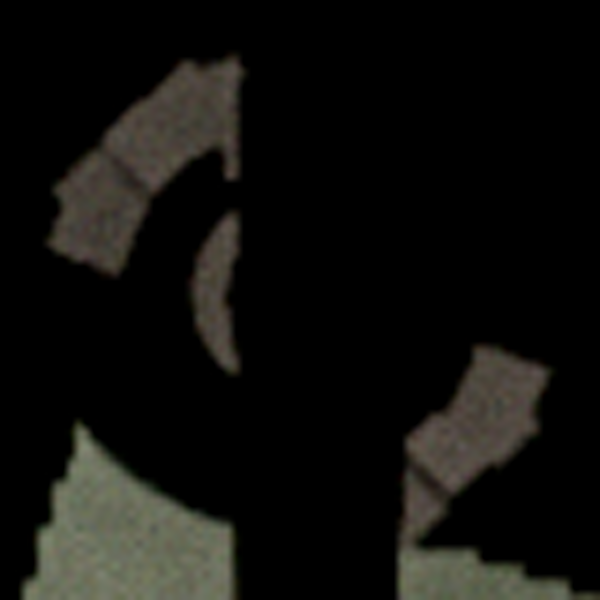

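The dark notch walls run (102,148)-(150,190) and (410,455)-(445,492), which puts the notch near 0.8 rad. I'll move over the crown for a closer second view to settle the axis position.

Call:
carry_out --targets '[{"x": -0.01, "y": -0.01, "z": -0.03, "ax": 0, "ay": 0, "az": 0, "hand": 0}, {"x": -0.025, "y": -0.021, "z": -0.05, "ax": 0, "ay": 0, "az": 0, "hand": 0}, {"x": -0.025, "y": -0.021, "z": -0.05, "ax": 0, "ay": 0, "az": 0, "hand": 0}, {"x": -0.025, "y": -0.021, "z": -0.05, "ax": 0, "ay": 0, "az": 0, "hand": 0}]'

```text
time_s: 2.82
eef_pos: [462.0, -50.6, 182.2]
ee_rot: [0.01, 0.708, 0.01, -0.706]
force: [0.8, -0.9, 0.5]
grip_width: 0.497
```

```bash
python3 - <<'E'
from h import *
show()
i=viewer.camera_info("wrist");im=viewer.capture("wrist");cv2.imwrite("pics/w2r.png",im)
import pickle;pickle.dump(i,open("w2.pkl","wb"))
p=proj(i,(501,-51,90));x,y=(p-70).round().astype(int);x=max(x,0);y=max(y,0);print(p,x,y)
c=cv2.convertScaleAbs(im[y:y+150,x:x+180],alpha=1.8);cv2.imwrite("pics/w2.png",cv2.resize(c,None,fx=4,fy=4,interpolation=cv2.INTER_CUBIC))
E
```

```text
t2.83 p [462.  -50.6 182.2] yaw -1.5434 xax [ 0.002 -0.    -1.   ] F [ 0.8 -0.9  0.5] T [-0.04 -0.05  0.05] g 0.497 q [-0.36  0.23  1.75  0.    1.17  1.18]
[279.75916554 160.41522328] 210 90
```

View pics/w2.png

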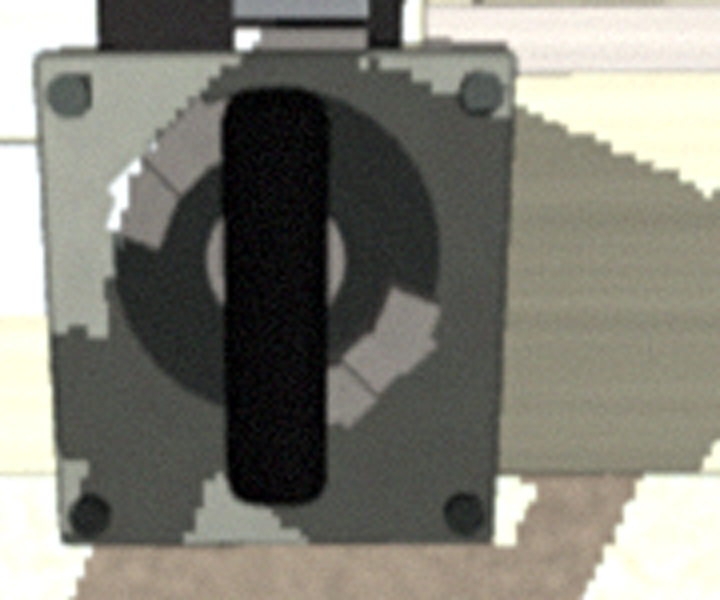

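The second view is clear. Wing top spans (226..330, 88..505), and the notch wall lines are (145,155)-(180,192) and (342,362)-(378,397). I'll fit jointly.

```bash
cat > fit.py <<'E'
from h import *
import pickle
from scipy.optimize import least_squares
i2=pickle.load(open("w2.pkl","rb"));top=viewer.camera_info("top")
# view-1 camera = view-2 shifted by the measured TCP shift (486.1,-29.5,231.1)-(462,-50.6,182.2)
i1=dict(i2);R=np.array(i2["R"]);i1["t"]=np.array(i2["t"])-R@np.array([24.1,21.1,48.9])
A=lambda u:np.array([245,125])+np.array(u)/5.2
B=lambda u:np.array([210,90])+np.array(u)/4
T=lambda u:np.array([220,165])+np.array(u)/6
o1=[((-130,-5,67),A((522,552))),((-130,85,67),A((50,552))),((-102,40,126),A((312,522))),((-38,40,126),A((315,88))),((-130,210,20),np.array([205,303])/1.4),((-130,-150,20),np.array([652,302])/1.4)]
o2=[((-130,-5,67),B((494,545))),((-130,85,67),B((62,543))),((-32,85,67),B((35,51))),((-32,-5,67),B((516,48))),((-102,40,126),B((276,505))),((-38,40,126),B((276,88)))]
o3=[((90,210,20),(77,146)),((-130,210,20),(84,530)),((-130,-150,20),(722,517)),((-130,-5,67),(472,521)),((-130,85,67),(303,524)),((-32,85,67),(301,344)),((-32,-5,67),(467,344)),((-70,40,126),(383,404))]
def cam(i,v):
    j=dict(i);D=Ro.from_rotvec(v[:3]).as_matrix();j["R"]=D@np.array(i["R"]);j["t"]=D@np.array(i["t"])+v[3:6];return j
def g(p):
    q=p[:3];r=[]
    for i,o in((i1,o1),(i2,o2)): r+=[proj(cam(i,p[3:]),st(q[:2],q[2],P))-u for P,u in o]
    r+=[(proj(top,st(q[:2],q[2],P))-T(u))*1.5 for P,u in o3]
    return np.concatenate(r+[p[3:6]/.01,p[6:9]/1.5])
r=least_squares(g,np.r_[Q,np.zeros(6)],loss="soft_l1",x_scale=np.r_[1,1,.01,.01,.01,.01,1,1,1]);p=r.x;q=p[:3]
print("pose",q,"bias",p[3:].round(4));print(g(p)[:-6].reshape(-1,2).round(1).tolist())
cr=st(q[:2],q[2],(-70,40,82.5));print("crown",cr)
c,s=np.cos(q[2]),np.sin(q[2])
for i,F,pts in((i1,lambda u:np.array([262,135])+np.array(u)/7.5,[(102,148),(150,190),(410,455),(445,492)]),(i2,B,[(145,155),(180,192),(342,362),(378,397)])):
  W=np.array([(ray(cam(i,p[3:]),*F(u),81.5)-cr)[:2]@np.array([[c,-s],[s,c]]) for u in pts])
  d=W[:2].mean(0)-W[2:].mean(0);a=np.arctan2(d[1],d[0]);print("pts",W.round(1).tolist(),"notch angle",a,"offset",(W@[-np.sin(a),np.cos(a)]).round(1))
E
python3 fit.py
```

```text
pose [ 5.70644664e+02 -8.95854529e+01  2.81107298e-02] bias [ 2.4000e-03  3.0000e-04 -2.9000e-03 -9.7690e-01 -2.9614e+00  9.8440e-01]
[[-0.4, 0.0], [-0.2, 0.3], [-0.2, 0.5], [1.0, 3.1], [0.1, 0.0], [0.0, -0.3], [-0.1, -1.0], [-0.4, -0.2], [-0.5, -0.9], [0.5, -0.6], [0.4, 0.5], [0.1, 0.4], [0.2, -0.7], [-0.6, 0.6], [1.4, 0.0], [-0.6, -0.1], [0.0, 0.1], [-0.4, -0.0], [-0.6, -1.0], [0.1, -0.2]]
crown [499.54803853 -51.56874806  82.5       ]
pts [[18.2, 23.4], [13.2, 17.8], [-19.3, -14.0], [-24.0, -18.4]] notch angle 0.7768463615076487 offset [3.9 3.4 3.6 3.7]
pts [[19.5, 23.5], [13.0, 17.4], [-18.6, -12.3], [-25.4, -19.2]] notch angle 0.7583820433673849 offset [3.6 3.7 3.8 3.5]
```

The fit agrees well: crown axis at (499.5,-51.6), yaw 0.028, notch about 0.77 rad. The wall offset comes out at 3.65 mm against the expected 3.5 mm. Now I'll move over the wing and descend.

Call:
carry_out --targets '[{"x": 0.0385, "y": -0.001, "z": 0, "ax": 0, "ay": 0, "az": 0, "hand": 0}, {"x": 0.0385, "y": -0.001, "z": -0.02, "ax": 0, "ay": 0, "az": 0, "hand": 0}, {"x": 0.0385, "y": -0.001, "z": -0.05, "ax": 0, "ay": 0, "az": 0, "hand": 0}, {"x": 0.0385, "y": -0.001, "z": -0.075, "ax": 0, "ay": 0, "az": 0, "hand": 0}, {"x": 0.0385, "y": -0.001, "z": -0.088, "ax": 0, "ay": 0, "az": 0, "hand": 0}]'

```text
time_s: 3.5
eef_pos: [500.0, -51.3, 92.8]
ee_rot: [-0.01, -0.707, -0.01, 0.707]
force: [0.5, -0.6, 0.5]
grip_width: 0.5
```

Call:
carry_out --grip_force 40 --targets '[{"x": 0, "y": 0, "z": 0, "ax": 0, "ay": 0, "az": 0, "hand": 0}, {"x": 0, "y": 0, "z": 0, "ax": 0, "ay": 0, "az": 0, "hand": -1}, {"x": 0, "y": 0, "z": 0, "ax": 0, "ay": 0, "az": 0, "hand": -1}, {"x": 0, "y": 0, "z": 0, "ax": 0, "ay": 0, "az": 0, "hand": -1}, {"x": 0, "y": 0, "z": 0, "ax": 0, "ay": 0, "az": 0, "hand": -1}]'

```text
time_s: 4.12
eef_pos: [500.3, -50.4, 94.6]
ee_rot: [0.009, 0.708, 0.01, -0.706]
force: [0.3, 9.5, 5.4]
grip_width: 0.181
```

```bash
python3 h.py
```

```text
t4.12 p [500.3 -50.4  94.6] yaw -1.5437 xax [ 0.002  0.002 -1.   ] F [0.3 9.5 5.4] T [1.43 0.03 0.17] g 0.181 q [-0.33  0.42  1.74  0.    0.98  1.21]
```

Gripped at 0.181, about 15.4 mm, with 9.5 N to +y, so I'll shift the centre +1 mm in y and lift.

Call:
carry_out --grip_force 60 --targets '[{"x": 0, "y": 0.001, "z": 0.004, "ax": 0, "ay": 0, "az": 0, "hand": -1}, {"x": 0, "y": 0.001, "z": 0.009, "ax": 0, "ay": 0, "az": 0, "hand": -1}, {"x": 0, "y": 0.001, "z": 0.014, "ax": 0, "ay": 0, "az": 0, "hand": -1}, {"x": 0, "y": 0.001, "z": 0.018, "ax": 0, "ay": 0, "az": 0, "hand": -1}, {"x": 0, "y": 0.001, "z": 0.018, "ax": 0, "ay": 0, "az": 0, "hand": -1}]'

```text
time_s: 4.75
eef_pos: [499.9, -50.1, 111.2]
ee_rot: [0.009, 0.707, 0.01, -0.707]
force: [5.9, 4.3, -11.9]
grip_width: 0.178
```

```bash
python3 h.py
```

```text
t4.75 p [499.9 -50.1 111.2] yaw -1.5439 xax [ 0.001  0.001 -1.   ] F [  5.9   4.3 -11.9] T [ 0.42 -1.07  0.13] g 0.178 q [-0.33  0.4   1.72  0.    1.02  1.21]
```

The spring pulls at 12 N and the wing is up 16.6 mm. Now twist to the notch.

Call:
carry_out --targets '[{"x": 0, "y": 0, "z": 0, "ax": 0, "ay": 0, "az": 0.17, "hand": -1}, {"x": 0, "y": 0, "z": 0, "ax": 0, "ay": 0, "az": 0.34, "hand": -1}, {"x": 0, "y": 0, "z": 0, "ax": 0, "ay": 0, "az": 0.51, "hand": -1}, {"x": 0, "y": 0, "z": 0, "ax": 0, "ay": 0, "az": 0.68, "hand": -1}, {"x": 0, "y": 0, "z": 0, "ax": 0, "ay": 0, "az": 0.77, "hand": -1}]'

```text
time_s: 5.38
eef_pos: [500.6, -51.0, 111.3]
ee_rot: [0.276, 0.652, 0.275, -0.651]
force: [7.1, -2.1, -12.1]
grip_width: 0.178
```

```bash
python3 h.py
```

```text
t5.38 p [500.6 -51.  111.3] yaw -0.7706 xax [ 0.003 -0.001 -1.   ] F [  7.1  -2.1 -12.1] T [-0.35 -1.43 -0.  ] g 0.178 q [-0.33  0.4   1.72  0.    1.02  0.44]
```

Call:
carry_out --targets '[{"x": 0.0007, "y": 0, "z": -0.002, "ax": 0, "ay": 0, "az": 0, "hand": -1}, {"x": 0.0007, "y": 0, "z": -0.004, "ax": 0, "ay": 0, "az": 0, "hand": -1}, {"x": 0.0007, "y": 0, "z": -0.006, "ax": 0, "ay": 0, "az": 0, "hand": -1}, {"x": 0.0007, "y": 0, "z": -0.007, "ax": 0, "ay": 0, "az": 0, "hand": -1}, {"x": 0.0007, "y": 0, "z": -0.007, "ax": 0, "ay": 0, "az": 0, "hand": -1}]'

```text
time_s: 6.0
eef_pos: [500.8, -50.9, 104.6]
ee_rot: [0.275, 0.652, 0.274, -0.652]
force: [3.8, -2.6, -7.2]
grip_width: 0.182
```

```bash
python3 h.py
```

```text
t6.00 p [500.8 -50.9 104.6] yaw -0.7744 xax [ 0.001 -0.001 -1.   ] F [ 3.8 -2.6 -7.2] T [-0.7  -1.06 -0.06] g 0.182 q [-0.33  0.41  1.73 -0.    1.01  0.44]
```

At 104.6 the wing is below flat height, so the pin is in the notch. I'll lower slightly more to confirm it seats, then release and lift clear.

Call:
carry_out --targets '[{"x": 0, "y": 0, "z": -0.001, "ax": 0, "ay": 0, "az": 0, "hand": -1}, {"x": 0, "y": 0, "z": -0.0015, "ax": 0, "ay": 0, "az": 0, "hand": -1}, {"x": 0, "y": 0, "z": -0.0015, "ax": 0, "ay": 0, "az": 0, "hand": -1}]'

```text
time_s: 6.38
eef_pos: [500.9, -50.9, 104.2]
ee_rot: [0.275, 0.652, 0.274, -0.651]
force: [-0.1, -1.8, 6.6]
grip_width: 0.175
```

```bash
python3 h.py
```

```text
t6.38 p [500.9 -50.9 104.2] yaw -0.7740 xax [ 0.002 -0.001 -1.   ] F [-0.1 -1.8  6.6] T [-0.57 -0.11 -0.02] g 0.175 q [-0.33  0.41  1.73 -0.    1.01  0.44]
```

Call:
carry_out --targets '[{"x": 0, "y": 0, "z": 0, "ax": 0, "ay": 0, "az": 0, "hand": 0}, {"x": 0, "y": 0, "z": 0, "ax": 0, "ay": 0, "az": 0, "hand": 0}, {"x": 0, "y": 0, "z": 0, "ax": 0, "ay": 0, "az": 0, "hand": 0}, {"x": 0, "y": 0, "z": 0.02, "ax": 0, "ay": 0, "az": 0, "hand": 0}, {"x": 0, "y": 0, "z": 0.06, "ax": 0, "ay": 0, "az": 0, "hand": 0}]'

```text
time_s: 7.0
eef_pos: [499.5, -50.2, 162.3]
ee_rot: [-0.273, -0.651, -0.275, 0.653]
force: [0.2, 0.4, 0.2]
grip_width: 0.502
```

Call:
carry_out --targets '[{"x": -0.02, "y": 0, "z": 0.03, "ax": 0, "ay": 0, "az": 0, "hand": 0}, {"x": -0.04, "y": 0, "z": 0.04, "ax": 0, "ay": 0, "az": 0, "hand": 0}, {"x": -0.04, "y": 0, "z": 0.04, "ax": 0, "ay": 0, "az": 0, "hand": 0}]'

```text
time_s: 7.38
eef_pos: [460.1, -50.5, 203.5]
ee_rot: [0.274, 0.652, 0.274, -0.651]
force: [0.1, -0.3, -0.1]
grip_width: 0.499
```

```bash
python3 - <<'E'
from h import *
show()
i=viewer.camera_info("wrist");im=viewer.capture("wrist")
print(proj(i,(500.5,-50.5,126)))
cv2.imwrite("pics/w3.png",cv2.resize(cv2.convertScaleAbs(im,alpha=1.6),None,fx=1.4,fy=1.4,interpolation=cv2.INTER_CUBIC))
E
```

```text
t7.38 p [460.1 -50.5 203.5] yaw -0.7744 xax [ 0.001 -0.    -1.   ] F [ 0.1 -0.3 -0.1] T [-0.02 -0.01 -0.02] g 0.499 q [-0.36  0.2   1.72  0.    1.22  0.41]
[320.27324477 179.09843526]
```

View pics/w3.png

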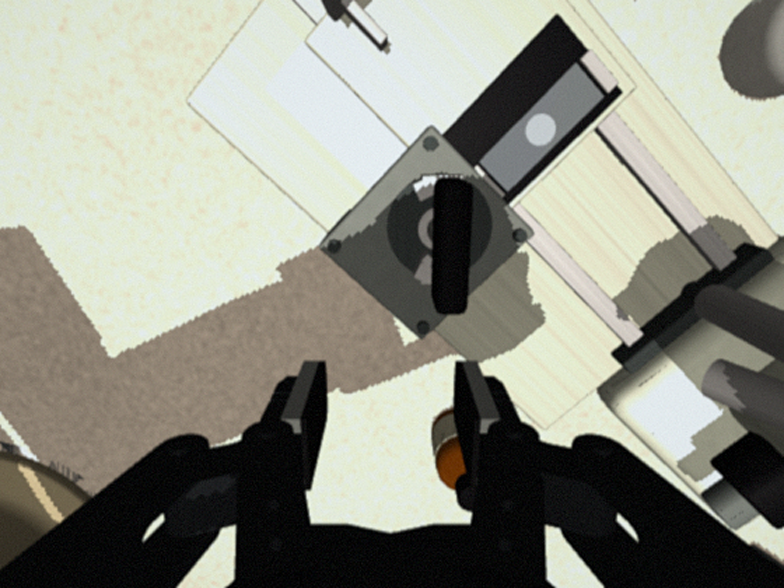

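The wing stays turned about 45° to the bracket, at (452,245), after release. It had also stopped on the notch floor with +6.6 N, so it is parked. Next I'll shut the hand and go round behind the push plate.

Call:
carry_out --targets '[{"x": 0.02, "y": 0.05, "z": 0, "ax": 0, "ay": 0, "az": 0.17, "hand": -1}, {"x": 0.05, "y": 0.09, "z": 0, "ax": 0, "ay": 0, "az": 0.34, "hand": -1}, {"x": 0.08, "y": 0.13, "z": 0, "ax": 0, "ay": 0, "az": 0.51, "hand": -1}, {"x": 0.107, "y": 0.1655, "z": 0, "ax": 0, "ay": 0, "az": 0.68, "hand": -1}, {"x": 0.107, "y": 0.1655, "z": 0, "ax": 0, "ay": 0, "az": 0.802, "hand": -1}]'

```text
time_s: 8.05
eef_pos: [568.5, 117.4, 200.8]
ee_rot: [0.508, 0.491, 0.509, -0.491]
force: [-0.1, -0.4, -0.2]
grip_width: -0.003
```

```bash
python3 h.py
```

```text
t8.05 p [568.5 117.4 200.8] yaw 0.0356 xax [-0.002  0.    -1.   ] F [-0.1 -0.4 -0.2] T [ 0.07  0.01 -0.04] g -0.003 q [ 0.    0.46  1.37  0.    1.32 -0.03]
```

Call:
carry_out --targets '[{"x": 0, "y": 0, "z": -0.05, "ax": 0, "ay": 0, "az": 0, "hand": -1}, {"x": 0, "y": 0, "z": -0.1, "ax": 0, "ay": 0, "az": 0, "hand": -1}, {"x": 0, "y": 0, "z": -0.126, "ax": 0, "ay": 0, "az": 0, "hand": -1}, {"x": 0, "y": 0, "z": -0.126, "ax": 0, "ay": 0, "az": 0, "hand": -1}, {"x": 0, "y": 0, "z": -0.126, "ax": 0, "ay": 0, "az": 0, "hand": -1}]'

```text
time_s: 8.68
eef_pos: [568.2, 115.1, 77.6]
ee_rot: [0.507, 0.493, 0.507, -0.493]
force: [-0.4, 0.4, -1.3]
grip_width: -0.003
```

Call:
carry_out --targets '[{"x": 0, "y": -0.01, "z": 0, "ax": 0, "ay": 0, "az": 0, "hand": -1}, {"x": 0, "y": -0.018, "z": 0, "ax": 0, "ay": 0, "az": 0, "hand": -1}, {"x": 0, "y": -0.026, "z": 0, "ax": 0, "ay": 0, "az": 0, "hand": -1}, {"x": 0, "y": -0.034, "z": 0, "ax": 0, "ay": 0, "az": 0, "hand": -1}, {"x": 0, "y": -0.042, "z": 0, "ax": 0, "ay": 0, "az": 0, "hand": -1}]'

```text
time_s: 9.3
eef_pos: [567.6, 72.5, 77.0]
ee_rot: [0.507, 0.493, 0.507, -0.493]
force: [1.3, 4.1, 0.3]
grip_width: -0.001
```

```bash
python3 h.py
```

```text
t9.30 p [567.6  72.5  77. ] yaw 0.0278 xax [ 0.001  0.    -1.   ] F [1.3 4.1 0.3] T [ 0.42 -0.21  0.01] g -0.001 q [-0.08  0.58  1.53  0.    1.03 -0.11]
```

The carriage is sliding with about 4 N of push. I'll continue along station -y, drifting +0.028 in x.

Call:
carry_out --targets '[{"x": 0, "y": -0.01, "z": 0, "ax": 0, "ay": 0, "az": 0, "hand": -1}, {"x": 0, "y": -0.022, "z": 0, "ax": 0, "ay": 0, "az": 0, "hand": -1}, {"x": 0.001, "y": -0.036, "z": 0, "ax": 0, "ay": 0, "az": 0, "hand": -1}, {"x": 0.001, "y": -0.05, "z": 0, "ax": 0, "ay": 0, "az": 0, "hand": -1}, {"x": 0.002, "y": -0.064, "z": 0, "ax": 0, "ay": 0, "az": 0, "hand": -1}]'

```text
time_s: 9.93
eef_pos: [569.0, 7.9, 76.6]
ee_rot: [0.507, 0.493, 0.507, -0.493]
force: [-2.4, 3.8, 1.3]
grip_width: 0.002
```

Call:
carry_out --targets '[{"x": 0, "y": -0.01, "z": 0, "ax": 0, "ay": 0, "az": 0, "hand": -1}, {"x": 0, "y": -0.018, "z": 0, "ax": 0, "ay": 0, "az": 0, "hand": -1}, {"x": 0, "y": -0.026, "z": 0, "ax": 0, "ay": 0, "az": 0, "hand": -1}, {"x": 0.001, "y": -0.033, "z": 0, "ax": 0, "ay": 0, "az": 0, "hand": -1}, {"x": 0.001, "y": -0.038, "z": 0, "ax": 0, "ay": 0, "az": 0, "hand": -1}]'

```text
time_s: 10.55
eef_pos: [570.3, -29.4, 76.7]
ee_rot: [0.507, 0.493, 0.507, -0.493]
force: [-0.4, 1.7, -1.0]
grip_width: -0.003
```

```bash
python3 h.py
```

```text
t10.55 p [570.3 -29.4  76.7] yaw 0.0280 xax [-0.001  0.    -1.   ] F [-0.4  1.7 -1. ] T [ 0.38  0.05 -0.01] g -0.003 q [-0.26  0.57  1.54 -0.    1.03 -0.28]
```

Now slowly to the stop.

Call:
carry_out --targets '[{"x": 0, "y": -0.003, "z": 0, "ax": 0, "ay": 0, "az": 0, "hand": -1}, {"x": 0, "y": -0.006, "z": 0, "ax": 0, "ay": 0, "az": 0, "hand": -1}, {"x": 0, "y": -0.009, "z": 0, "ax": 0, "ay": 0, "az": 0, "hand": -1}, {"x": 0, "y": -0.012, "z": 0, "ax": 0, "ay": 0, "az": 0, "hand": -1}, {"x": 0, "y": -0.014, "z": 0, "ax": 0, "ay": 0, "az": 0, "hand": -1}]'

```text
time_s: 11.18
eef_pos: [570.4, -36.6, 76.9]
ee_rot: [0.504, 0.496, 0.51, -0.49]
force: [2.4, 45.2, 5.7]
grip_width: -0.002
```

Call:
carry_out --targets '[{"x": 0, "y": -0.001, "z": 0, "ax": 0, "ay": 0, "az": 0, "hand": -1}, {"x": 0, "y": -0.002, "z": 0, "ax": 0, "ay": 0, "az": 0, "hand": -1}]'

```text
time_s: 11.42
eef_pos: [570.3, -36.6, 76.9]
ee_rot: [0.504, 0.496, 0.511, -0.489]
force: [4.3, 51.0, 6.0]
grip_width: 0.0
```

It hit a hard stop at y=-36.6. I'll back off straight away and check by picture.

Call:
carry_out --targets '[{"x": 0, "y": 0.015, "z": 0, "ax": 0, "ay": 0, "az": 0, "hand": -1}, {"x": -0.001, "y": 0.06, "z": 0, "ax": 0, "ay": 0, "az": 0, "hand": -1}, {"x": -0.001, "y": 0.08, "z": 0.05, "ax": 0, "ay": 0, "az": 0, "hand": -1}, {"x": -0.001, "y": 0.1, "z": 0.11, "ax": 0, "ay": 0, "az": 0, "hand": -1}, {"x": -0.001, "y": 0.13, "z": 0.15, "ax": 0, "ay": 0, "az": 0, "hand": -1}]'

```text
time_s: 12.05
eef_pos: [569.9, 84.8, 229.9]
ee_rot: [0.508, 0.494, 0.505, -0.493]
force: [-0.7, 0.3, -0.1]
grip_width: -0.003
```

Call:
carry_out --targets '[{"x": -0.03, "y": 0.06, "z": 0, "ax": 0, "ay": 0, "az": 0, "hand": -1}, {"x": -0.06, "y": 0.1, "z": 0, "ax": 0, "ay": 0, "az": 0, "hand": -1}, {"x": -0.06, "y": 0.1, "z": 0, "ax": 0, "ay": 0, "az": 0, "hand": -1}]'

```text
time_s: 12.42
eef_pos: [508.0, 187.0, 227.5]
ee_rot: [0.508, 0.492, 0.508, -0.492]
force: [-0.0, -1.7, -0.4]
grip_width: 0.001
```

```bash
python3 - <<'E'
from h import *
show()
im=viewer.capture("top");crop(cv2.convertScaleAbs(im,alpha=1.6),220,165,130,100,6,"top2")
i=viewer.camera_info("top");q=np.array([570.64,-89.59,.0281])
for tr in(0,100,120,125,130): print(tr,[((proj(i,st(q[:2],q[2],(x,164.8-tr,105)))-[220,165])*6).round(1).tolist() for x in(-40,0,40)])
E
```

```text
t12.43 p [508.  187.  227.5] yaw 0.0319 xax [ 0.001 -0.    -1.   ] F [-0.  -1.7 -0.4] T [ 0.01  0.03 -0.05] g 0.001 q [ 0.14  0.35  1.45 -0.    1.33  0.1 ]
0 [[146.9, 355.5], [146.0, 280.6], [145.0, 206.3]]
100 [[335.4, 351.0], [333.7, 276.1], [332.1, 201.8]]
120 [[373.1, 350.0], [371.3, 275.2], [369.6, 200.9]]
125 [[382.5, 349.8], [380.7, 275.0], [378.9, 200.7]]
130 [[391.9, 349.6], [390.1, 274.8], [388.3, 200.4]]
```

View pics/top2.png

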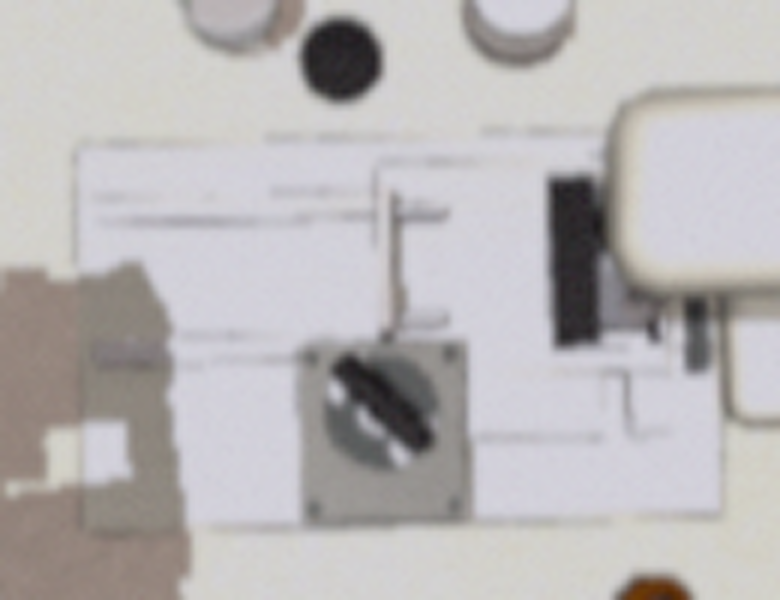

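The push plate is now at column ~395 (predicted 390-396 for 130 mm). The holder edge moved from 317 to 549, the wing is still at ~45° at (383,402), and the bystanders are unmoved. I'll check the travel numerically.

```bash
python3 - <<'E'
from h import *
a=cv2.imread("pics/topc.png",0);b=cv2.imread("pics/top2.png",0)
i=viewer.camera_info("top");q=np.array([570.64,-89.59,.0281])
for n,(x,y,w,h),z,P in(("holder",(305,200,50,125),50,(0,75)),("plate",(138,195,75,120),100,(0,160))):
    m=cv2.matchTemplate(b[:,x+150:x+340],a[y:y+h,x:x+w],cv2.TM_CCOEFF_NORMED);_,v,_,l=cv2.minMaxLoc(m)
    k=abs(proj(i,st(q[:2],q[2],(P[0],P[1]-130,z)))[0]-proj(i,st(q[:2],q[2],(*P,z)))[0])*6/130
    print(n,v,"shift",l[0]+150,l[1]-y,"travel mm",(l[0]+150)/k)
E
```

```text
holder 0.9958220720291138 shift 234 -14 travel mm 129.24799341786857
plate 0.9248579144477844 shift 241 -7 travel mm 128.7575069899043
```

Travel reads about 129 mm, within the picture's ±1 mm. A light re-push will confirm it is seated on the stop.

Call:
carry_out --targets '[{"x": 0.03, "y": -0.06, "z": 0, "ax": 0, "ay": 0, "az": 0, "hand": -1}, {"x": 0.061, "y": -0.12, "z": 0, "ax": 0, "ay": 0, "az": -0.004, "hand": -1}, {"x": 0.061, "y": -0.167, "z": -0.03, "ax": 0, "ay": 0, "az": -0.004, "hand": -1}, {"x": 0.061, "y": -0.167, "z": -0.09, "ax": 0, "ay": 0, "az": -0.004, "hand": -1}, {"x": 0.061, "y": -0.167, "z": -0.15, "ax": 0, "ay": 0, "az": -0.004, "hand": -1}]'

```text
time_s: 13.1
eef_pos: [571.0, 15.4, 75.2]
ee_rot: [0.506, 0.495, 0.505, -0.495]
force: [0.8, 0.1, -0.6]
grip_width: -0.002
```

Call:
carry_out --targets '[{"x": 0, "y": -0.015, "z": 0, "ax": 0, "ay": 0, "az": 0, "hand": -1}, {"x": 0, "y": -0.03, "z": 0, "ax": 0, "ay": 0, "az": 0, "hand": -1}, {"x": 0, "y": -0.045, "z": 0, "ax": 0, "ay": 0, "az": 0, "hand": -1}, {"x": 0, "y": -0.05, "z": 0, "ax": 0, "ay": 0, "az": 0, "hand": -1}, {"x": 0, "y": -0.05, "z": 0, "ax": 0, "ay": 0, "az": 0, "hand": -1}]'

```text
time_s: 13.72
eef_pos: [570.7, -32.5, 77.5]
ee_rot: [0.506, 0.494, 0.506, -0.494]
force: [0.2, -0.0, -0.7]
grip_width: -0.001
```

```bash
python3 h.py
```

```text
t13.72 p [570.7 -32.5  77.5] yaw 0.0235 xax [ 0.001 -0.    -1.   ] F [ 0.2 -0.  -0.7] T [-0.02 -0.03 -0.03] g -0.001 q [-0.26  0.57  1.54  0.    1.03 -0.29]
```

Call:
carry_out --targets '[{"x": 0, "y": -0.002, "z": 0, "ax": 0, "ay": 0, "az": 0, "hand": -1}, {"x": 0, "y": -0.003, "z": 0, "ax": 0, "ay": 0, "az": 0, "hand": -1}, {"x": 0, "y": -0.004, "z": 0, "ax": 0, "ay": 0, "az": 0, "hand": -1}, {"x": 0, "y": -0.005, "z": 0, "ax": 0, "ay": 0, "az": 0, "hand": -1}, {"x": 0, "y": -0.005, "z": 0, "ax": 0, "ay": 0, "az": 0, "hand": -1}]'

```text
time_s: 14.35
eef_pos: [570.4, -36.3, 76.8]
ee_rot: [0.506, 0.494, 0.506, -0.494]
force: [0.1, 5.7, 0.2]
grip_width: -0.003
```

Call:
carry_out --targets '[{"x": 0, "y": -0.001, "z": 0, "ax": 0, "ay": 0, "az": 0, "hand": -1}, {"x": 0, "y": -0.001, "z": 0, "ax": 0, "ay": 0, "az": 0, "hand": -1}]'

```text
time_s: 14.6
eef_pos: [570.4, -36.4, 76.8]
ee_rot: [0.505, 0.495, 0.507, -0.493]
force: [0.2, 11.5, 0.6]
grip_width: -0.003
```

Under 11.5 N it stops at the same place (-36.4), so it is seated on the stop. I'll back off, clear the scene and hand in.

Call:
carry_out --targets '[{"x": 0, "y": 0.01, "z": 0, "ax": 0, "ay": 0, "az": 0, "hand": -1}, {"x": 0, "y": 0.05, "z": 0, "ax": 0, "ay": 0, "az": 0, "hand": -1}, {"x": 0, "y": 0.08, "z": 0.05, "ax": 0, "ay": 0, "az": 0, "hand": -1}, {"x": 0, "y": 0.1, "z": 0.1, "ax": 0, "ay": 0, "az": 0, "hand": -1}, {"x": 0, "y": 0.12, "z": 0.15, "ax": 0, "ay": 0, "az": 0, "hand": -1}]'

```text
time_s: 15.22
eef_pos: [570.1, 82.8, 228.5]
ee_rot: [0.506, 0.494, 0.506, -0.494]
force: [1.3, -0.0, -0.5]
grip_width: 0.001
```

Call:
carry_out --targets '[{"x": -0.03, "y": 0.05, "z": 0, "ax": 0, "ay": 0, "az": 0, "hand": -1}, {"x": -0.06, "y": 0.1, "z": 0, "ax": 0, "ay": 0, "az": 0, "hand": -1}, {"x": -0.06, "y": 0.1, "z": 0, "ax": 0, "ay": 0, "az": 0, "hand": -1}]'

```text
time_s: 15.6
eef_pos: [508.7, 184.7, 227.2]
ee_rot: [0.507, 0.493, 0.507, -0.493]
force: [0.1, -0.3, 0.1]
grip_width: 0.003
```

```bash
python3 - <<'E'
from h import *
show()
b=cv2.imread("pics/top2.png",0).astype(float)
im=viewer.capture("top");crop(cv2.convertScaleAbs(im,alpha=1.6),220,165,130,100,6,"top3")
d=np.abs(cv2.imread("pics/top3.png",0)-b)
print("mean diff crown",d[340:520,300:470].mean(),"plate",d[150:350,360:660].mean(),"all top",d[:130].mean())
from rig import finish_job
print(finish_job())
E
```

```text
t15.60 p [508.7 184.7 227.2] yaw 0.0284 xax [ 0. -0. -1.] F [ 0.1 -0.3  0.1] T [-0.06 -0.01  0.07] g 0.003 q [ 0.13  0.35  1.46 -0.    1.33  0.1 ]
mean diff crown 2.140980392156863 plate 1.0931 all top 0.9702169625246548
the job is handed in; nothing more can be done
None
```

I parked the plunger in its rest notch, pushed the carriage home under the microscope, and handed the job in at about 15.7 s.

**Plunger:** I lifted the wing about 17 mm, turned it 0.77 rad anticlockwise (the notch angle seen in the wrist camera) and let it down. It sank below the crown's flat top and stopped on the notch floor. It was still turned after I let go, and later top pictures showed the same.

**Carriage:** It slid with about 2–4 N and came to a hard stop. A second, light push of 11.5 N stopped at the same place, to within 0.2 mm.

**Disagreements and doubts:**
- The top picture gave 128.8–129.2 mm of travel instead of 130. That is within about 1 mm of image error, and the hard stop supports it being home.
- The first push against the stop reached 51 N at the wrist. I pushed with the sides of the shut fingers only, but that is above the 40 N limit set for the arm or the gripper's body.

The nearby bystanders looked unmoved in the top picture, and I saw no contact with the microscope. The slide box and red box were outside the later crops, so I didn't re-check them, but the arm did not work near them.

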